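# Put the matching lids on the wooden boxes

## Task

Four unpainted wooden boxes stand open on the craft bench: a large and a small round one, a large and a small square one. Put each one's own lid on it, the lid of the same shape and size, knob up, lying flat and centred on the box, square lids in line with their box's sides, and let go of all of them. Leave the paint jar and the wooden egg where they are, and the boxes upright.

Things in the scene. Friction and masses are not known exactly. Their poses are not given: they have to be found in the camera images.
- box_round_large: Large round open-topped box of plain light wood with no lid on, standing on the table. Walls 9 mm thick. Loose. Origin: centre of its underside, z up. Outside diameter 84 mm, 45 mm high, mouth 66 mm across.
- box_round_small: Small round open-topped box of plain light wood with no lid on, standing on the table. Walls 9 mm thick. Loose. Origin: centre of its underside, z up. Outside diameter 58 mm, 60 mm high, mouth 40 mm across.
- box_square_large: Large square open-topped box of plain light wood with no lid on, standing on the table. Walls 9 mm thick. Loose. Origin: centre of its underside, z up. 78 by 78 mm outside, 45 mm high, mouth 60 by 60 mm; x and y run parallel to its walls.
- box_square_small: Small square open-topped box of plain light wood with no lid on, standing on the table. Walls 9 mm thick. Loose. Origin: centre of its underside, z up. 54 by 54 mm outside, 60 mm high, mouth 36 by 36 mm; x and y run parallel to its walls.
- lid_round_large: Large round lid, 90 mm in diameter. A loose separate lid, plain light wood, flat underneath, lying on the table knob up. Plate 10 mm thick; on its middle stands a round knob 24 mm across and 28 mm high to take it by, so the whole lid is 38 mm high. Origin: centre of the plate's underside, z up.
- lid_round_small: Small round lid, 64 mm in diameter. A loose separate lid, plain light wood, flat underneath, lying on the table knob up. Plate 10 mm thick; on its middle stands a round knob 24 mm across and 28 mm high to take it by, so the whole lid is 38 mm high. Origin: centre of the plate's underside, z up.
- lid_square_large: Large square lid, 84 by 84 mm. A loose separate lid, plain light wood, flat underneath, lying on the table knob up. Plate 10 mm thick; on its middle stands a square knob 22 by 22 mm, its faces parallel to the plate's edges, 28 mm high to take it by, so the whole lid is 38 mm high. Origin: centre of the plate's underside, z up; x and y run parallel to the edges (quarter turns look alike).
- lid_square_small: Small square lid, 60 by 60 mm. A loose separate lid, plain light wood, flat underneath, lying on the table knob up. Plate 10 mm thick; on its middle stands a square knob 22 by 22 mm, its faces parallel to the plate's edges, 28 mm high to take it by, so the whole lid is 38 mm high. Origin: centre of the plate's underside, z up; x and y run parallel to the edges (quarter turns look alike).
- paint_jar: Bystander: closed paint jar, 52 mm in diameter, 62 mm high, white cap, paper label, standing loose. Origin: centre of its underside.
- wooden_egg: Bystander: turned wooden egg on a small round foot, light wood, 44 mm in diameter, 72 mm high, standing loose. Origin: centre of its underside.
There are look-alikes about, which are no part of the job. What is shaped like the lid_square_small but blue is not meant.

How it is judged:
At the end, for the whole second after the job is handed in: Each lid lies level (0.06 rad) on the box of its shape and size: centres within 10 mm, underside within 4 mm of the rim, square lids in line with the box within 0.2 rad (any quarter turn). Boxes upright on the table, all at rest; jar and egg within 30 mm of their starts (horizontal distance between lid_round_large and box_round_large below 0.01 m and z of lid_round_large in the frame of box_round_large between 0.041 and 0.049 m and angle between each of lid_round_large, box_round_large, lid_square_large, box_square_large, lid_round_small, box_round_small, lid_square_small, box_square_small's own z axis and vertical below 0.06 rad and height (world z) of each of box_round_large, box_square_large, box_round_small, box_square_small below 0.005 m and linear speed of each of lid_round_large, box_round_large, lid_square_large, box_square_large, lid_round_small, box_round_small, lid_square_small, box_square_small below 0.02 m/s and angular speed of each of lid_round_large, lid_square_large, lid_round_small, lid_square_small below 0.2 rad/s and horizontal distance between lid_square_large and box_square_large below 0.01 m and z of lid_square_large in the frame of box_square_large between 0.041 and 0.049 m and (angle between the x axis of lid_square_large and the x axis of box_square_large, either way round below 0.2 rad or angle between the x axis of lid_square_large and the y axis of box_square_large, either way round below 0.2 rad) and horizontal distance between lid_round_small and box_round_small below 0.01 m and z of lid_round_small in the frame of box_round_small between 0.056 and 0.064 m and horizontal distance between lid_square_small and box_square_small below 0.01 m and z of lid_square_small in the frame of box_square_small between 0.056 and 0.064 m and (angle between the x axis of lid_square_small and the x axis of box_square_small, either way round below 0.2 rad or angle between the x axis of lid_square_small and the y axis of box_square_small, either way round below 0.2 rad) and distance of each of paint_jar, wooden_egg from where it was at the start of the episode below 0.03 m); the robot touches nothing.
It fails at once if the paint jar is moved by 30 mm or more or tipped over (distance of paint_jar from where it was at the start of the episode above 0.03 m or angle between paint_jar's own z axis and vertical above 0.5 rad).
It fails at once if the wooden egg is moved by 30 mm or more or tipped over (distance of wooden_egg from where it was at the start of the episode above 0.03 m or angle between wooden_egg's own z axis and vertical above 0.5 rad).
It also fails if it takes over 99 s, if anything falls off the work surface, if the arm or the gripper's body presses on something with over 40 N, if the wrist force passes 120 N, or if a joint passes its speed limit or range.

## Robot

A 6-joint arm with a two-finger parallel gripper is mounted at the origin on the work surface. World frame = base frame: x ahead of the robot, y to its left, z up, the work surface at z = 0. Lengths are in m, angles in rad, forces in N, time in s.
With the tool pointing down it reaches from about 0.325 to 0.85 m from the base axis. Payload 15.5 kg.
Tool frame: the origin (TCP) lies at the very end of the fingers, on their centre line; the grasp point (between the pads) lies 19 mm behind it; z points along the fingers, y is the line along which they close (so a half turn about z gives the same grasp; the last joint's range is limited). The gripper opens to 91 mm and grips with 3 to 60 N. Pads are 32 mm wide; open, the fingers measure 118 mm over their backs; the gripper's body (76 mm by 178 mm) begins 60 mm behind the grasp point.
Start: joints at [-1.222, 0.494, 1.345, -0, 1.302, -0.096], TCP at [0.268, -0.564, 0.182] pointing down, gripper open.
Joint ranges: [-2.91, 2.91], [-0.82, 2.16], [0.22, 2.67], [-1.22, 4.37], [0.12, 2.79], [-3.08, 3.08]. Speed limits (rad/s): [1.89, 1.89, 2.57, 3.01, 3.01, 3.01].

## Interface

Orientations are given as a rotation vector (axis times angle).
In Python, from workcell import manip gives the robot as it stands. The module is installed in compiled form; this text tells all that it offers.
- The arm moves only by the tool arm_command, never from a script. Its argument "moves" is a list that holds one entry, the list of rows, each a list of 7 numbers: the shift along the tool's x, y, z in cm, then the turn, a rotation vector about the tool's x, y, z in rad, then the opening, from 0 (shut) to 1 (fully open). A call has 1 to 10 rows; each row is the pose to reach, as a shift and turn from the pose commanded when the call began, along the tool's axes at that moment; what a row does not reach only later rows make up. A row lasts 1/12 s, in which the tool goes at most 41.7 mm and 7.16 degrees, less where a joint would pass 70% of its speed; a pose out of reach is approached as far as the arm can. A call with a gripper value outside its range is refused whole. The fingers move at their own pace and stop on an object; the grip force is fixed at half the most. Time passes only in rows, so rows that repeat a pose let the fingers close. It gives the time, the measured TCP pose, the force, the opening and the grip force at its end, in the units of the state.
- manip.observe(): the state, without advancing time (a new reading comes with each control period).
- manip.grab_frame(name): name is "scene" or "top"; returns the picture (480x640x3 uint8, blue, green, red); there is no depth.
- manip.calibration(name): a dict with "fx", "fy", "cx", "cy" (pixels), "rvec" (rotation vector, rad) and "tvec" (3), from world to camera coordinates, as OpenCV has them. Camera axes: x right, y down, z forward; pixel columns grow to the right and rows downward; lengths in m; the calibration is good to about 2 mm. A picture is of the moment at which its call begins. calibration takes no time and is no camera call.
- manip.finish_job(): hands the job in; it is judged then, once.
The state is a dict: "time": time; "joints": joint angles; "joint_vel": joint speeds; "joint_efforts": joint torques, N m; "ee_pos": TCP position; "tool_rot": TCP orientation; "ft_force": force on the tool from outside, world axes, zero at the start; "ft_torque": the same for the moment, N m; "opening": finger opening in m; "grasp_force": force on a finger pad.
Only numpy, scipy, OpenCV 4.12 (cv2) and the standard library are available. Lean on these libraries where they do the work, as an engineer would, in place of code of your own. Each camera call takes 0.05 s, during which the arm holds its last target. There are 200 camera calls.

## Working session

There is one attempt and no reset: what is moved stays moved. The work goes in short steps, Python scripts to look and compute and a tool call to move; the robot and the scene stay as the last step left them, time stands still between calls to the robot, and variables do not carry over. Pictures are saved under pics/ and viewed, at most 15 in all, crops included, and the job is handed in when it is done.

Besides the shell and the picture viewer there is one more tool, called as name(argument=value, ...), one argument or row to a line, values as JSON. arm_command: Moves the arm, as the interface text tells. Its arguments: {"type":"object","properties":{"moves":{"type":"array"}},"required":["moves"]}

```bash
mkdir -p pics; python3 - <<'E'
from workcell import manip
import cv2
for n in("top","scene"):
    cv2.imwrite(f"pics/{n}0.png",manip.grab_frame(n)); print(manip.calibration(n))
s=manip.observe(); print({k:s[k] for k in("time","ee_pos","tool_rot","opening","ft_force")})
E
```

```text
{'fx': 578.1708584822125, 'fy': 578.1708584822125, 'cx': 311.9450830498805, 'cy': 242.1828768397548, 'rvec': array([ 2.1663953 , -2.15605637,  0.08182863]), 'tvec': array([0.01714205, 0.60077796, 1.29582411])}
{'fx': 549.2801261381485, 'fy': 549.2801261381485, 'cx': 325.0211732061529, 'cy': 238.7617029544194, 'rvec': array([ 2.3901896 ,  0.73868407, -0.23574363]), 'tvec': array([-0.46985722, -0.25267404,  1.51315464])}
{'time': 0.1, 'ee_pos': array([ 0.2682165 , -0.56410934,  0.18168807]), 'tool_rot': array([-3.06350226e+00, -6.91128498e-01,  2.32604243e-04]), 'opening': 0.09131417513361069, 'ft_force': array([ 0.0192023 , -0.26647331, -0.19246866])}
```

View pics/top0.png

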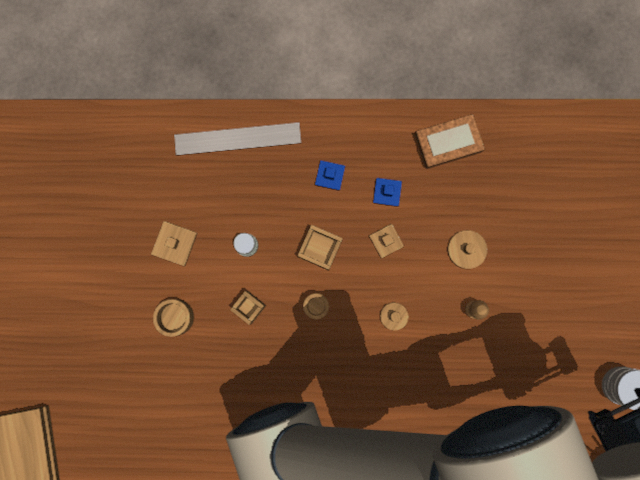

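View pics/scene0.png

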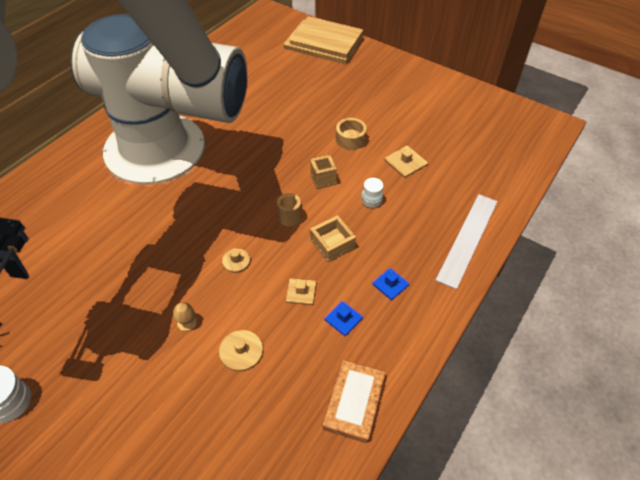

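Top view: the lids are large square (174,243), small square (386,241), large round (467,249) and small round (394,317). The boxes are large round (172,317), small square (247,306), small round (316,306, in shadow) and large square (320,247). The jar is at (245,244) and the egg at (478,310).

Possible confusions: the blue lids at (330,175) and (388,191) look like the small square lid, but only the plain wood one at (386,241) is meant. The egg at (478,310) could be taken for a lid knob. The cutting board at (25,440) is also wood.

```bash
cat > h.py <<'E'
import cv2,numpy as np
from workcell import manip
def ray(n,uv,z):
    c=manip.calibration(n);R=cv2.Rodrigues(c["rvec"])[0];t=c["tvec"]
    d=R.T@np.array([(uv[0]-c["cx"])/c["fx"],(uv[1]-c["cy"])/c["fy"],1]);o=-R.T@t
    return o+d*(z-o[2])/d[2]
T={"LSL":(174,243,.010),"LSS":(386,241,.010),"LRL":(467,249,.010),"LRS":(394,317,.010),
"BRL":(172,317,.045),"BSS":(247,306,.060),"BRS":(316,306,.060),"BSL":(320,247,.045)}
def mask(im):
    b,g,r=[x.astype(float) for x in cv2.split(im)]
    m=((g/(r+1)>.56)&(b/(g+1)<.85)&(r>25)).astype(np.uint8)*255
    return cv2.morphologyEx(m,cv2.MORPH_OPEN,np.ones((3,3)))
E
python3 - <<'E'
from h import *
im=cv2.imread("pics/top0.png")
for p in [(460,262),(185,230),(300,300),(316,296),(250,270),(350,330),(316,308),(360,310)]: print(p,im[p[1],p[0]])
m=mask(im)
c=im[200:350,140:500]
v=np.vstack([cv2.resize(c,None,fx=2,fy=2),cv2.resize(cv2.merge([m]*3)[200:350,140:500],None,fx=2,fy=2)])
cv2.imwrite("pics/c1.png",v)
cs,_=cv2.findContours(m,cv2.RETR_EXTERNAL,cv2.CHAIN_APPROX_NONE)
for k,(u,w,h) in T.items():
    for q in cs:
        if cv2.pointPolygonTest(cv2.convexHull(q),(u,w),False)>0 and cv2.contourArea(q)<5000:
            P=np.array([ray("top",x[0],h/2)[:2] for x in cv2.convexHull(q)]).astype(np.float32)
            (c0,sz,a),(cc,r)=cv2.minAreaRect(P*1000),cv2.minEnclosingCircle(P*1000)
            M=cv2.moments(P*1000); print(k,np.round(c0),np.round(sz),round(a,1),"circ",np.round(cc),round(2*r),"cen",round(M["m10"]/M["m00"],1),round(M["m01"]/M["m00"],1))
E
```

```text
(460, 262) [ 88 134 178]
(185, 230) [ 88 135 177]
(300, 300) [31 48 79]
(316, 296) [ 74 119 158]
(250, 270) [ 47  87 143]
(350, 330) [25 44 73]
(316, 308) [45 69 97]
(360, 310) [ 43  76 127]
```

View pics/c1.png

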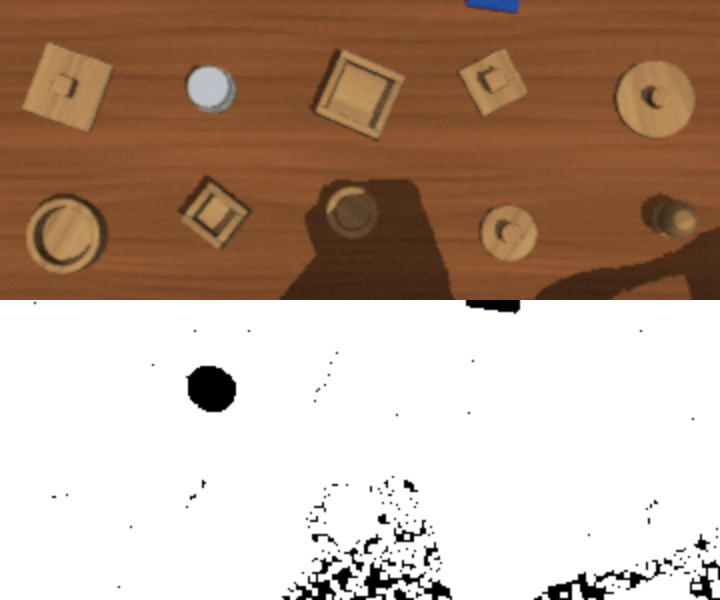

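The crop confirms the choice: the plain small square lid is at top pixel (386,241). The mask threshold is too loose. Wood has g/r≈0.75 against ≈0.60 for the table, so I'll tighten it.

```bash
sed -i 's/>.56/>.675/' h.py; cat >> h.py <<'E'
def measure(n,im,seeds,show=None):
    m=mask(im); m=cv2.morphologyEx(m,cv2.MORPH_CLOSE,np.ones((3,3)))
    if show: cv2.imwrite(show,m)
    cs,_=cv2.findContours(m,cv2.RETR_EXTERNAL,cv2.CHAIN_APPROX_NONE)
    for k,(u,w,h) in seeds.items():
        for q in cs:
            if cv2.pointPolygonTest(cv2.convexHull(q),(u,w),False)>0 and 100<cv2.contourArea(q)<5000:
                P=np.array([ray(n,x[0],h/2)[:2]*1000 for x in cv2.convexHull(q)]).astype(np.float32)
                c0,sz,a=cv2.minAreaRect(P);M=cv2.moments(P)
                print(n,k,"rect",np.round(c0,1),np.round(sz),round(a,1),"cen",round(M["m10"]/M["m00"],1),round(M["m01"]/M["m00"],1))
S={"LSL":(407,162,.010),"LSS":(301,292,.010),"LRL":(240,350,.010),"LRS":(236,261,.010),
"BRL":(351,133,.045),"BSS":(323,171,.060),"BRS":(289,209,.060),"BSL":(333,238,.045)}
E
python3 - <<'E'
from h import *
measure("top",cv2.imread("pics/top0.png"),T,"pics/m.png")
measure("scene",cv2.imread("pics/scene0.png"),S,"pics/m2.png")
for uv in((245,244),(478,310)): print(ray("top",uv,.06))
cv2.imwrite("pics/m3.png",np.vstack([cv2.imread("pics/m.png")[200:350,140:500],cv2.imread("pics/m2.png")[100:400,140:500]]))
E
```

```text
top LSL rect [600.1 345.1] [86. 85.] 71.0 cen 600.0 345.4
top LSS rect [ 608.1 -152.6] [62. 62.] 28.3 cen 608.1 -152.4
top LRL rect [ 588.6 -339.1] [88. 89.] 89.0 cen 588.5 -339.5
top LRS rect [ 434.5 -169.1] [62. 64.] 0.4 cen 433.5 -169.0
top BRL rect [427.3 337.1] [84. 92.] 0.4 cen 427.6 338.0
top BSS rect [451.6 166.1] [60. 59.] 52.1 cen 451.9 166.3
top BRS rect [456.5  11.1] [56. 57.] 0.4 cen 456.3 11.0
top BSL rect [590.9   2.7] [81. 82.] 67.0 cen 591.1 2.6
scene LSL rect [597. 345.] [89. 88.] 70.9 cen 596.8 345.1
scene LSS rect [ 605.1 -152.8] [61. 63.] 28.4 cen 605.0 -152.7
scene LRL rect [ 585.8 -339.8] [89. 91.] 78.6 cen 585.8 -339.6
scene LRS rect [ 429.9 -168.5] [64. 66.] 34.6 cen 430.4 -169.1
scene BRL rect [426.5 337.9] [ 84. 123.] 34.8 cen 424.4 337.9
scene BSS rect [449.6 166.1] [ 63. 114.] 39.6 cen 448.7 165.9
scene BRS rect [454.1   9.2] [ 55. 100.] 35.7 cen 453.7 10.5
scene BSL rect [586.9   3. ] [ 96. 105.] 67.0 cen 586.8 2.9
[0.59304971 0.1695766  0.06      ]
[ 0.4491498  -0.34697909  0.06      ]
```

View pics/m3.png

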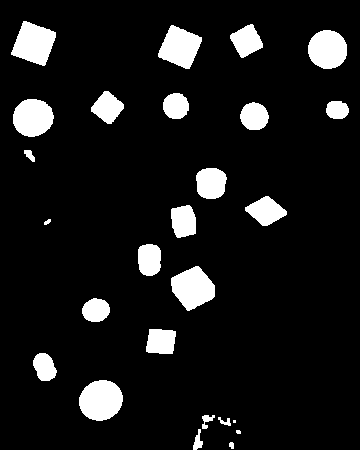

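Both views agree to about 3 mm, and the sizes match the descriptions. Next is a helper that turns world targets into tool-axis shifts.

```bash
cat > go.py <<'E'
import sys,numpy as np
from scipy.spatial.transform import Rotation as Ro
from workcell import manip
# args: x y z (mm) yaw(deg, tool x heading in world) ; prints shift cm in tool axes and turn
x,y,z,yaw=map(float,sys.argv[1:5]);s=manip.observe()
R=Ro.from_rotvec(s["tool_rot"]);X=R.as_matrix()[:,0]
d=R.inv().apply(np.array([x,y,z])/1000-s["ee_pos"])*100
G=Ro.from_euler("z",yaw,degrees=True)*Ro.from_rotvec([np.pi,0,0])
print("t",s["time"],"pos",np.round(s["ee_pos"]*1000,1),"yaw",round(np.degrees(np.arctan2(X[1],X[0])),1),"shift",np.round(d,2),"turn",np.round((R.inv()*G).as_rotvec(),3),"open",round(s["opening"]*1000,1),"F",np.round(s["ft_force"],1))
E
python3 go.py 587 -339.5 120 25.4
```

```text
t 0.1 pos [ 268.2 -564.1  181.7] yaw 25.4 shift [38.43 -6.59  6.18] turn [-0.001 -0.     0.   ] open 91.3 F [ 0.  -0.3 -0.2]
```

arm_command(
  moves=[
    [[4,-0.7,0,0,0,0,0.6],[8,-1.4,0,0,0,0,0.6],[12,-2.1,0,0,0,0,0.6],[16,-2.8,0,0,0,0,0.6],[20,-3.5,0,0,0,0,0.6],[24,-4.2,1,0,0,0,0.6],[28,-4.9,2,0,0,0,0.6],[32,-5.6,3,0,0,0,0.6],[35.5,-6.2,5,0,0,0,0.6],[38.4,-6.6,6.2,0,0,0,0.6]],
  ],
)

```text
time: 0.93
ee_pos: [0.5883, -0.3374, 0.1184]
tool_rot: [-3.063, -0.693, 0.001]
ft_force: [-0.0, 0.2, -0.6]
opening: 0.0546
grasp_force: 0.0
```

```bash
python3 go.py 587 -339.5 14 25.4
```

```text
t 0.9333 pos [ 588.3 -337.4  118.4] yaw 25.5 shift [-0.2   0.15 10.44] turn [-0.001  0.     0.002] open 54.6 F [-0.   0.2 -0.6]
```

arm_command(
  moves=[
    [[0,0,0,0,0,0,0.6],[0,0,2,0,0,0,0.6],[0,0,4.5,0,0,0,0.6],[0,0,6.5,0,0,0,0.6],[0,0,6.5,0,0,0,0.6],[0,0,6.5,0,0,0,0.6]],
  ],
)

```text
time: 1.43
ee_pos: [0.5861, -0.3397, 0.0546]
tool_rot: [-3.063, -0.691, 0.002]
ft_force: [0.5, 0.1, 0.4]
opening: 0.0547
grasp_force: 0.0
```

```bash
python3 go.py 587 -339.5 14 25.4; python3 -c "
from h import *
cv2.imwrite('pics/a.png',cv2.resize(manip.grab_frame('top')[180:330,380:580],None,fx=3,fy=3))"
```

```text
t 1.4333 pos [ 586.1 -339.7   54.6] yaw 25.4 shift [0.09 0.03 4.06] turn [-0.002  0.001  0.   ] open 54.7 F [0.5 0.1 0.4]
```

View pics/a.png

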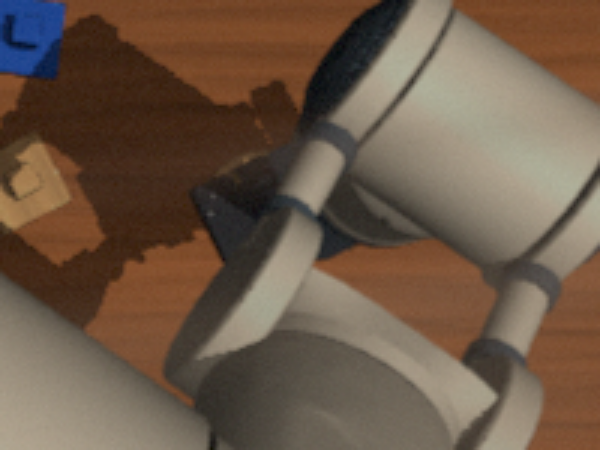

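The arm hides the lid from above, but the measured pose is within 1 mm of target. I'll descend, close and lift.

arm_command(
  moves=[
    [[0,0,1.5,0,0,0,0.6],[0,0,3,0,0,0,0.6],[0,0,4,0,0,0,0.6],[0,0,4,0,0,0,0.6],[0,0,4,0,0,0,0.1],[0,0,4,0,0,0,0.1],[0,0,4,0,0,0,0.1],[0,0,4,0,0,0,0.1],[0,0,4,0,0,0,0.1],[0,0,4,0,0,0,0.1]],
  ],
)

```text
time: 2.32
ee_pos: [0.5869, -0.3401, 0.0155]
tool_rot: [3.064, 0.691, 0.0]
ft_force: [-0.2, -0.4, -0.1]
opening: 0.0177
grasp_force: 0.0
```

arm_command(
  moves=[
    [[0,0,-1,0,0,0,0.1],[0,0,-2.5,0,0,0,0.1],[0,0,-4.5,0,0,0,0.1],[0,0,-6.5,0,0,0,0.1],[0,0,-8.5,0,0,0,0.1],[0,0,-10.5,0,0,0,0.1],[0,0,-12,0,0,0,0.1],[0,0,-13,0,0,0,0.1],[0,0,-13,0,0,0,0.1],[0,0,-13,0,0,0,0.1]],
  ],
)

```text
time: 3.15
ee_pos: [0.5869, -0.34, 0.1454]
tool_rot: [3.064, 0.691, 0.001]
ft_force: [-0.2, -0.1, -0.6]
opening: 0.0088
grasp_force: 0.0
```

```bash
python3 go.py 426 338 145 25.4; python3 -c "
from h import *
cv2.imwrite('pics/b.png',manip.grab_frame('scene'))"
```

```text
t 3.15 pos [ 586.9 -340.   145.4] yaw 25.4 shift [ 1.458e+01 -6.814e+01  1.000e-02] turn [ 0. -0.  0.] open 8.8 F [-0.2 -0.1 -0.6]
```

View pics/b.png

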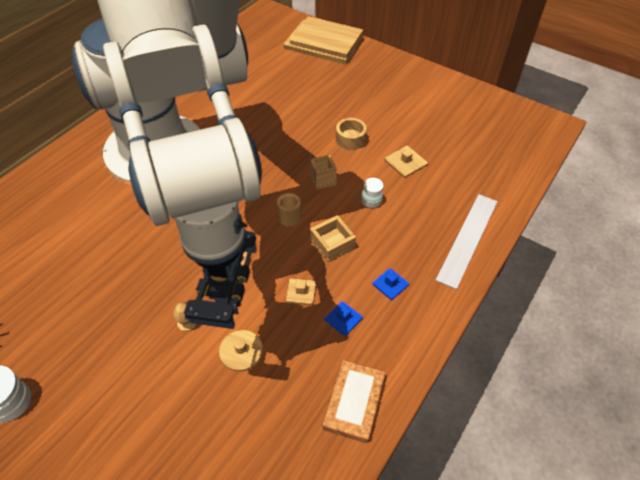

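The lid was missed: it is still at (240,350), and the fingers closed on nothing. I'll compare the projected TCP with the seen fingertips.

```bash
python3 - <<'E'
from h import *
s=manip.observe()
R=cv2.Rodrigues(s["tool_rot"])[0]
im=manip.grab_frame("scene")
c=manip.calibration("scene");K=np.array([[c["fx"],0,c["cx"]],[0,c["fy"],c["cy"]],[0,0,1]])
for p in (s["ee_pos"],s["ee_pos"]-R[:,2]*.1,s["ee_pos"]*[1,1,0]+[0,0,.014]):
    q=cv2.projectPoints(p.reshape(1,3),c["rvec"],c["tvec"],K,None)[0].ravel();print(q)
    cv2.circle(im,tuple(int(v) for v in q),1,(0,255,0),-1)
cv2.imwrite("pics/d.png",cv2.resize(im[220:400,130:310],None,fx=3,fy=3,interpolation=cv2.INTER_CUBIC))
measure("scene",im,{"LRL":(240,350,.01)})
E
```

```text
[232.55154977 316.19252717]
[225.51085875 287.46830649]
[240.27391551 347.69305985]
scene LRL rect [ 584.9 -340.5] [87. 91.] 38.2 cen 585.5 -339.9
```

View pics/d.png

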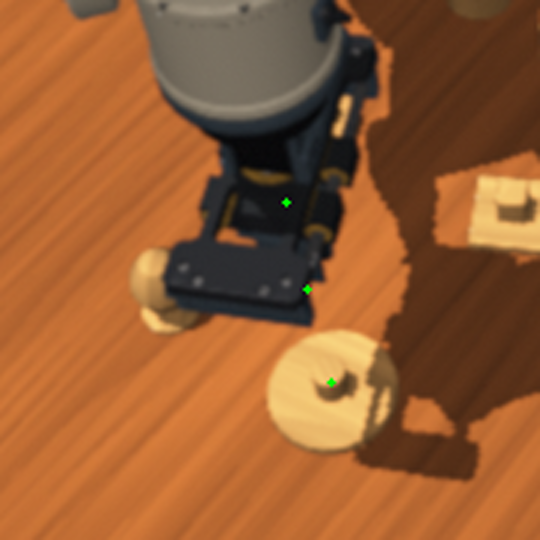

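```bash
python3 - <<'E'
from h import *
s=manip.observe(); print({k:np.round(s[k],3) for k in s})
R=cv2.Rodrigues(s["tool_rot"])[0]
out=[]
for n in("top","scene"):
    im=manip.grab_frame(n);c=manip.calibration(n);K=np.array([[c["fx"],0,c["cx"]],[0,c["fy"],c["cy"]],[0,0,1]])
    o=s["ee_pos"]
    q=cv2.projectPoints(np.array([o,o+R[:,0]*.05,o+R[:,1]*.05,o-R[:,2]*.05]),c["rvec"],c["tvec"],K,None)[0].reshape(-1,2);print(n,np.round(q))
    u,v=[int(x) for x in q[0]];u0,v0=max(u-60,0),max(v-75,0)
    big=cv2.resize(im[v0:v0+150,u0:u0+120],None,fx=3,fy=3,interpolation=cv2.INTER_CUBIC)
    for k,col in((1,(0,0,255)),(2,(0,255,0)),(3,(255,0,0))):
        cv2.line(big,tuple(int(x) for x in (q[0]-[u0,v0])*3),tuple(int(x) for x in (q[k]-[u0,v0])*3),col,1)
    out.append(big)
cv2.imwrite("pics/e.png",np.hstack(out))
E
```

```text
{'time': np.float64(3.25), 'joints': array([-0.613,  0.603,  1.247,  0.   ,  1.293,  0.514]), 'joint_vel': array([ 0.001,  0.009,  0.002, -0.001,  0.001, -0.   ]), 'joint_efforts': array([ 3.0000e-02, -9.9331e+01, -3.8732e+01,  8.4000e-02,  1.1000e-02,
        0.0000e+00]), 'ee_pos': array([ 0.586, -0.34 ,  0.144]), 'tool_rot': array([-3.063e+00, -6.910e-01,  2.000e-03]), 'ft_force': array([-0.598,  0.129, -0.206]), 'ft_torque': array([ 0.003, -0.004, -0.031]), 'grasp_force': np.float64(0.0), 'opening': np.float64(0.009)}
top [[484. 244.]
 [473. 223.]
 [505. 234.]
 [491. 242.]]
scene [[233. 316.]
 [259. 320.]
 [226. 340.]
 [229. 302.]]
```

View pics/e.png

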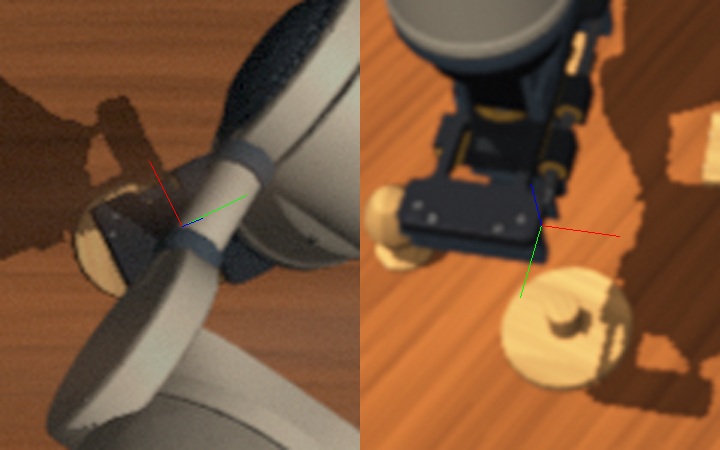

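The projected TCP fits the picture, but the gripper body hides the fingers from this side. I'll turn the tool a quarter so the scene camera can see them, and check before closing.

arm_command(
  moves=[
    [[0,0,0,0,0,-0.3,0.6],[0,0,0,0,0,-0.6,0.6],[0,0,0,0,0,-0.9,0.6],[0,0,1,0,0,-1.2,0.6],[0,0,3,0,0,-1.4,0.6],[0,0,5,0,0,-1.57,0.6],[0,0,7,0,0,-1.57,0.6],[0,0,9,0,0,-1.57,0.6],[0,0,9,0,0,-1.57,0.6],[0,0,9,0,0,-1.57,0.6]],
  ],
)

```text
time: 4.18
ee_pos: [0.5856, -0.3391, 0.0527]
tool_rot: [-2.071, -2.357, 0.001]
ft_force: [-0.4, -0.0, 1.1]
opening: 0.055
grasp_force: 0.0
```

arm_command(
  moves=[
    [[0,0,0,0,0,-0.12,0.6],[0,0,0,0,0,-0.2,0.6],[0,0,0,0,0,-0.32,0.6],[0,0,0,0,0,-0.32,0.6]],
  ],
)

```text
time: 4.52
ee_pos: [0.5864, -0.3397, 0.0544]
tool_rot: [-1.67, -2.659, -0.0]
ft_force: [-0.2, -0.1, -0.7]
opening: 0.0547
grasp_force: 0.0
```

```bash
python3 go.py 587 -339.5 14 115.4; cat > v.py <<'E'
import sys
from h import *
s=manip.observe();R=cv2.Rodrigues(s["tool_rot"])[0]
im=manip.grab_frame("scene");c=manip.calibration("scene");K=np.array([[c["fx"],0,c["cx"]],[0,c["fy"],c["cy"]],[0,0,1]])
o=s["ee_pos"];q=cv2.projectPoints(np.array([o]),c["rvec"],c["tvec"],K,None)[0].reshape(-1,2);print(q)
u,v=[int(x) for x in q[0]];u0,v0=max(u-80,0),max(v-80,0)
big=cv2.resize(im[v0:v0+130,u0:u0+160],None,fx=4,fy=4,interpolation=cv2.INTER_CUBIC)
cv2.circle(big,tuple(int(x) for x in (q[0]-[u0,v0])*4),3,(0,255,0),-1)
cv2.imwrite(sys.argv[1],big)
E
python3 v.py pics/f.png
```

```text
t 4.5167 pos [ 586.4 -339.7   54.4] yaw 115.8 shift [-0.01  0.07  4.04] turn [-0.001 -0.001  0.006] open 54.7 F [-0.2 -0.1 -0.7]
[[238.01127439 338.5862076 ]]
```

View pics/f.png

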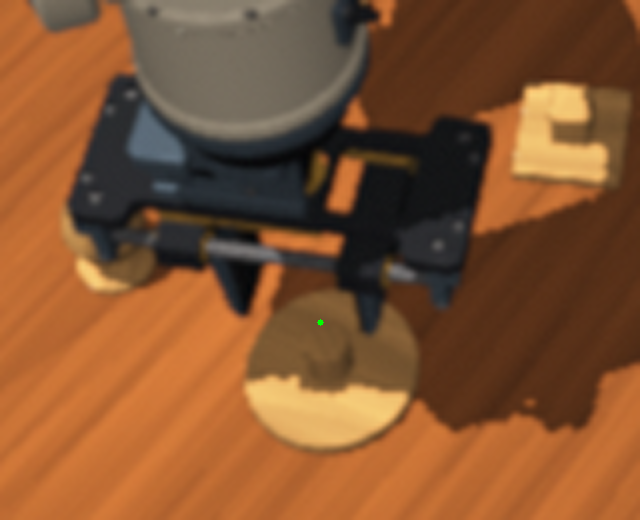

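The fingertips are at (240,308) and (370,328) in the crop, either side of the TCP dot at (320,322), and open around the knob at (328,360). I'll go down, close and look before lifting.

arm_command(
  moves=[
    [[0,0,1.5,0,0,0,0.6],[0,0,3,0,0,0,0.6],[0,0,4,0,0,0,0.6],[0,0,4.1,0,0,0,0.6],[0,0,4.1,0,0,0,0.38],[0,0,4.1,0,0,0,0.38],[0,0,4.1,0,0,0,0.38],[0,0,4.1,0,0,0,0.38]],
  ],
)

```text
time: 5.23
ee_pos: [0.5872, -0.3402, 0.015]
tool_rot: [1.679, 2.654, -0.0]
ft_force: [0.9, -0.8, -0.2]
opening: 0.0351
grasp_force: 0.0
```

```bash
python3 go.py 587 -339.5 14 115.4; python3 v.py pics/g.png
```

```text
t 5.2333 pos [ 587.2 -340.2   15. ] yaw 115.4 shift [0.08 0.01 0.1 ] turn [ 0.001  0.001 -0.001] open 35.1 F [ 0.9 -0.8 -0.2]
[[240.34591804 347.88219634]]
```

View pics/g.png

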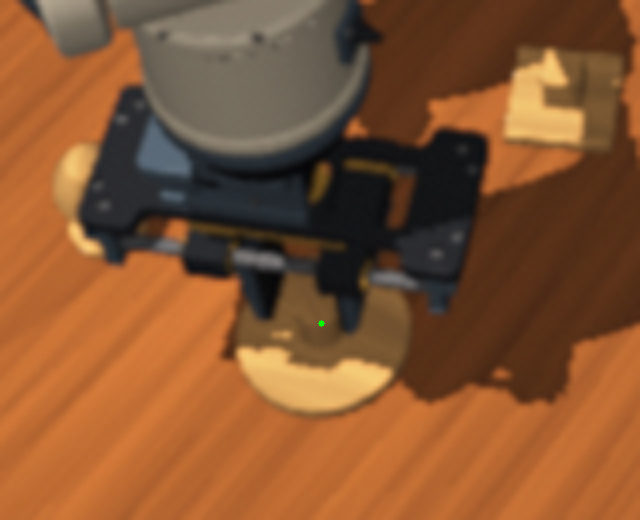

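arm_command(
  moves=[
    [[0,0,0,0,0,0,0.15],[0,0,0,0,0,0,0.15],[0,0,0,0,0,0,0.15],[0,0,0,0,0,0,0.15],[0,0,0,0,0,0,0.15]],
  ],
)

```text
time: 5.7
ee_pos: [0.5868, -0.34, 0.0143]
tool_rot: [1.679, 2.655, 0.0]
ft_force: [-0.2, -0.9, -0.4]
opening: 0.0142
grasp_force: 0.0
```

```bash
python3 go.py 587 -339.5 14 115.4; python3 v.py pics/i.png
```

```text
t 5.7 pos [ 586.8 -340.    14.3] yaw 115.4 shift [0.04 0.04 0.03] turn [ 0.  0. -0.] open 14.2 F [-0.2 -0.9 -0.4]
[[240.31724942 347.83242462]]
```

View pics/i.png

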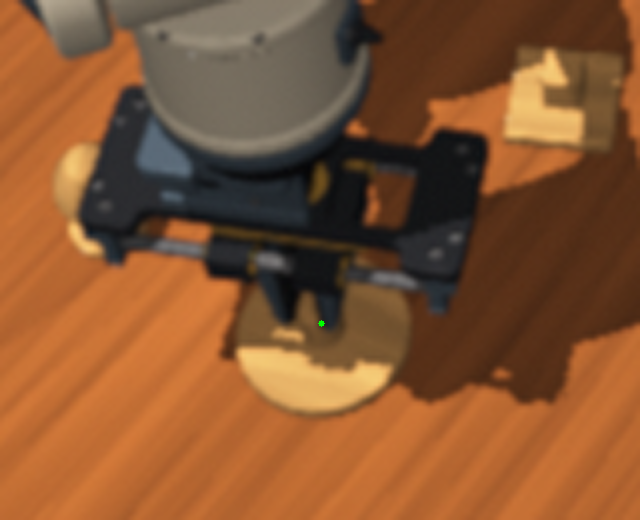

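The fingers closed to 14 mm without touching the 24 mm knob. Their real height or position must differ from what I assumed, so I'll probe gently downward for contact.

arm_command(
  moves=[
    [[0,0,0.1,0,0,0,0.15],[0,0,0.2,0,0,0,0.15],[0,0,0.3,0,0,0,0.15],[0,0,0.4,0,0,0,0.15],[0,0,0.4,0,0,0,0.15]],
  ],
)

```text
time: 6.17
ee_pos: [0.5867, -0.3399, 0.0099]
tool_rot: [-1.679, -2.655, -0.0]
ft_force: [-0.4, 0.6, 0.1]
opening: 0.0139
grasp_force: 0.0
```

```bash
python3 - <<'E'
from h import *
s=manip.observe();R=cv2.Rodrigues(s["tool_rot"])[0]
im=manip.grab_frame("top");c=manip.calibration("top");K=np.array([[c["fx"],0,c["cx"]],[0,c["fy"],c["cy"]],[0,0,1]])
q=cv2.projectPoints(np.array([s["ee_pos"]]),c["rvec"],c["tvec"],K,None)[0].ravel();print(q)
measure("top",im,{"LRL":(467,249,.01)})
m=mask(im)[210:290,430:510]
a=cv2.resize(im[210:290,430:510],None,fx=5,fy=5,interpolation=cv2.INTER_CUBIC)
cv2.circle(a,tuple(int(x) for x in (q-[430,210])*5),3,(0,255,0),-1)
s=manip.grab_frame("scene")[300:380,200:280]
cv2.imwrite("pics/j.png",np.hstack([a,cv2.resize(np.clip(s*2.,0,255).astype(np.uint8),None,fx=5,fy=5,interpolation=cv2.INTER_CUBIC)]))
E
```

```text
[467.86666304 249.61776785]
```

View pics/j.png

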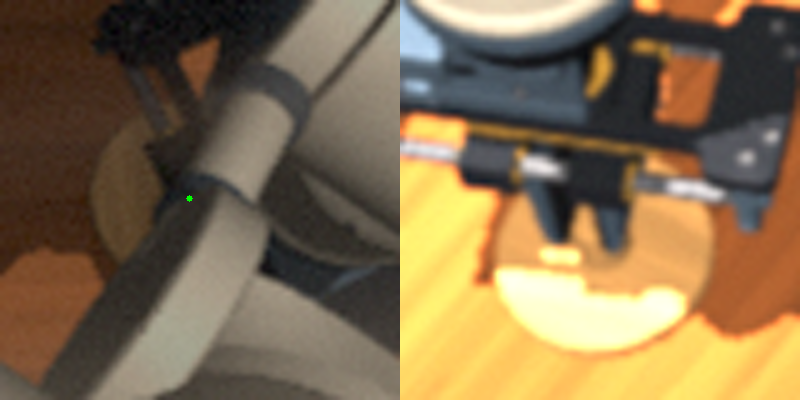

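No contact even at a reported 9.9 mm, and the fingers hide the knob instead of straddling it, so the tips are higher than reported. I'll keep probing for the contact height.

arm_command(
  moves=[
    [[0,0,0.1,0,0,0,0.15],[0,0,0.2,0,0,0,0.15],[0,0,0.3,0,0,0,0.15],[0,0,0.4,0,0,0,0.15],[0,0,0.4,0,0,0,0.15]],
  ],
)

```text
time: 6.68
ee_pos: [0.5869, -0.34, 0.0066]
tool_rot: [1.679, 2.655, -0.0]
ft_force: [-1.4, 0.6, 6.3]
opening: 0.0136
grasp_force: 2.9
```

Contact came at a reported z of 6.6 mm. I'll cast the tip pixel ray at the two candidate heights, knob top and plate.

```bash
python3 - <<'E'
from h import *
s=manip.observe();c=manip.calibration("scene");K=np.array([[c["fx"],0,c["cx"]],[0,c["fy"],c["cy"]],[0,0,1]])
R=cv2.Rodrigues(s["tool_rot"])[0];o=s["ee_pos"];Y=R[:,1];X=R[:,0]
pj=lambda P:cv2.projectPoints(np.array(P),c["rvec"],c["tvec"],K,None)[0].reshape(-1,2).round(1)
print("tcp, +-y7, +-x16",pj([o,o+Y*.007,o-Y*.007,o+X*.016,o-X*.016]).tolist())
print("knob top, base, plate",pj([[.5855,-.34,.038],[.5855,-.34,.01],[.5855,-.34,.0]]).tolist())
for z in(.01,.038):print(z,ray("scene",(237.2,349.3),z))
im=manip.grab_frame("scene");p=im[310:375,215:270]
cv2.imwrite("pics/k.png",cv2.resize(np.clip(p*2.2,0,255).astype(np.uint8),None,fx=9,fy=9,interpolation=cv2.INTER_NEAREST))
E
```

```text
tcp, +-y7, +-x16 [[240.7, 349.5], [244.0, 350.0], [237.4, 349.0], [242.6, 342.6], [238.8, 356.6]]
knob top, base, plate [[238.5, 342.2], [240.0, 348.4], [240.6, 350.6]]
0.01 [ 0.58191799 -0.34481201  0.01      ]
0.038 [ 0.59339467 -0.35362107  0.038     ]
```

View pics/k.png

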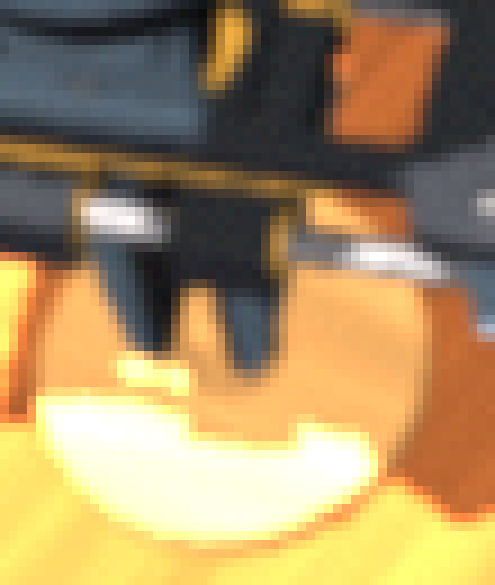

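This settles it. The visible finger edge is the near edge, 16 mm in front of the TCP. It fits the fingers resting on top of the knob, centred, with the tips at z≈38 mm and a reported 7 mm. The real tip is therefore about 31 mm higher than reported, while the horizontal position is right. I'll lift, turn back and grip at a reported z of about −11 mm.

arm_command(
  moves=[
    [[0,0,-1,0,0,0,0.6],[0,0,-2,0,0,0.1,0.6],[0,0,-3,0,0,0.2,0.6],[0,0,-3,0,0,0.32,0.6],[0,0,-3,0,0,0.44,0.6],[0,0,-3,0,0,0.56,0.6],[0,0,-3,0,0,0.68,0.6],[0,0,-3,0,0,0.8,0.6],[0,0,-3,0,0,0.92,0.6],[0,0,-3,0,0,1.04,0.6]],
  ],
)

```text
time: 7.57
ee_pos: [0.587, -0.3401, 0.0369]
tool_rot: [2.781, 1.461, 0.0]
ft_force: [0.6, -0.4, -0.7]
opening: 0.0549
grasp_force: 0.0
```

```bash
python3 go.py 586.5 -340 -11 25.4
```

```text
t 7.5667 pos [ 587.  -340.1   36.9] yaw 55.5 shift [-0.02 -0.04  4.79] turn [ 0.    -0.     0.525] open 54.9 F [ 0.6 -0.4 -0.7]
```

arm_command(
  moves=[
    [[0,0,0,0,0,0.12,0.6],[0,0,0,0,0,0.24,0.6],[0,0,0,0,0,0.36,0.6],[0,0,1,0,0,0.48,0.6],[0,0,2,0,0,0.52,0.6],[0,0,3,0,0,0.52,0.6],[0,0,4,0,0,0.52,0.6],[0,0,4.6,0,0,0.52,0.6],[0,0,4.6,0,0,0.52,0.6]],
  ],
)

```text
time: 8.32
ee_pos: [0.5861, -0.3395, -0.0113]
tool_rot: [-3.059, -0.709, 0.002]
ft_force: [0.5, -0.3, 0.7]
opening: 0.0548
grasp_force: 0.0
```

arm_command(
  moves=[
    [[0,0,0,0,0,0,0.1],[0,0,0,0,0,0,0.1],[0,0,0,0,0,0,0.1],[0,0,0,0,0,0,0.1],[0,0,0,0,0,0,0.1],[0,0,0,0,0,0,0.1],[0,0,0,0,0,0,0.1]],
  ],
)

```text
time: 8.9
ee_pos: [0.587, -0.3401, -0.0094]
tool_rot: [3.061, 0.707, 0.001]
ft_force: [-0.0, 0.2, 6.1]
opening: 0.0232
grasp_force: 30.0
```

Gripped: 23 mm opening, 30 N. The lid's underside is 9.5 mm above the reported TCP. Now I'll lift.

arm_command(
  moves=[
    [[0,0,-0.5,0,0,0,0.1],[0,0,-1.5,0,0,0,0.1],[0,0,-3.5,0,0,0,0.1],[0,0,-6,0,0,0,0.1],[0,0,-8.5,0,0,0,0.1],[0,0,-10.5,0,0,0,0.1],[0,0,-12,0,0,0,0.1],[0,0,-12.5,0,0,0,0.1]],
  ],
)

```text
time: 9.57
ee_pos: [0.588, -0.3407, 0.1188]
tool_rot: [3.058, 0.706, 0.004]
ft_force: [-0.6, -0.3, -0.7]
opening: 0.0233
grasp_force: 30.0
```

```bash
python3 go.py 426 338 113 25.4
```

```text
t 9.5667 pos [ 588.  -340.7  118.8] yaw 26.0 shift [ 15.2  -68.1    0.36] turn [ 0.004 -0.002  0.011] open 23.3 F [-0.6 -0.3 -0.7]
```

arm_command(
  moves=[
    [[0.3,-1.5,0,0,0,0,0.1],[0.9,-4,0,0,0,0,0.1],[1.6,-7,0,0,0,0,0.1],[2.3,-10.5,0,0,0,0,0.1],[3.1,-14,0,0,0,0,0.1],[3.9,-17.5,0,0,0,0,0.1],[4.7,-21,0,0,0,0,0.1],[5.5,-24.5,0,0,0,0,0.1],[6.3,-28,0,0,0,0,0.1],[7,-31.5,0,0,0,0,0.1]],
  ],
)

```text
time: 10.4
ee_pos: [0.5108, -0.0246, 0.1152]
tool_rot: [-3.061, -0.706, 0.0]
ft_force: [0.5, 0.6, -1.2]
opening: 0.0226
grasp_force: 30.0
```

arm_command(
  moves=[
    [[0.8,-3.5,0,0,0,0,0.1],[1.6,-7,0,0,0,0,0.1],[2.4,-10.5,0,0,0,0,0.1],[3.2,-14,0,0,0,0,0.1],[4,-17.5,0,0,0,0,0.1],[4.8,-21,0,0,0,0,0.1],[5.6,-24.5,0,0,0,0,0.1],[6.4,-28,0,0,0,0,0.1],[7,-31,0,0,0,0,0.1],[7.5,-33.5,0,0,0,0,0.1]],
  ],
)

```text
time: 11.23
ee_pos: [0.4311, 0.3099, 0.1151]
tool_rot: [-3.061, -0.708, 0.0]
ft_force: [0.5, -0.6, 0.3]
opening: 0.0235
grasp_force: 30.0
```

```bash
python3 go.py 426 338 50 25.4
```

```text
t 11.2333 pos [431.1 309.9 115.1] yaw 26.1 shift [ 0.78 -2.75  6.51] turn [-0.     0.     0.011] open 23.5 F [ 0.5 -0.6  0.3]
```

arm_command(
  moves=[
    [[0.4,-1.5,0,0,0,0,0.1],[0.7,-2.6,1,0,0,0,0.1],[0.7,-2.6,3,0,0,0,0.1],[0.7,-2.6,5,0,0,0,0.1],[0.7,-2.6,6,0,0,0,0.1],[0.7,-2.6,6,0,0,0,0.1],[0.7,-2.6,6,0,0,0,0.1]],
  ],
)

```text
time: 11.82
ee_pos: [0.4269, 0.3337, 0.0549]
tool_rot: [3.061, 0.706, -0.002]
ft_force: [0.1, 0.3, 0.4]
opening: 0.0233
grasp_force: 30.0
```

```bash
python3 go.py 426 338 36 25.4
```

```text
t 11.8167 pos [426.9 333.7  54.9] yaw 26.0 shift [ 0.11 -0.43  1.89] turn [0.    0.001 0.01 ] open 23.3 F [0.1 0.3 0.4]
```

arm_command(
  moves=[
    [[0.1,-0.3,0,0,0,0,0.1],[0.1,-0.4,0.5,0,0,0,0.1],[0.1,-0.4,1,0,0,0,0.1],[0.1,-0.4,1.4,0,0,0,0.1],[0.1,-0.4,1.7,0,0,0,0.1],[0.1,-0.4,1.9,0,0,0,0.1],[0.1,-0.4,1.9,0,0,0,0.1]],
  ],
)

```text
time: 12.4
ee_pos: [0.4261, 0.3381, 0.0358]
tool_rot: [3.061, 0.707, -0.001]
ft_force: [0.1, -0.4, -0.4]
opening: 0.0228
grasp_force: 30.0
```

arm_command(
  moves=[
    [[0,0,0.1,0,0,0,0.1],[0,0,0.15,0,0,0,0.1],[0,0,0.15,0,0,0,0.1]],
  ],
)

```text
time: 12.65
ee_pos: [0.4263, 0.3383, 0.0355]
tool_rot: [-3.061, -0.707, -0.001]
ft_force: [-3.2, -2.5, 14.1]
opening: 0.0232
grasp_force: 30.0
```

Contact at 35.5 mm, as predicted. Release and lift.

arm_command(
  moves=[
    [[0,0,0.05,0,0,0,0.6],[0,0,0.05,0,0,0,0.6],[0,0,0.05,0,0,0,0.6],[0,0,-0.5,0,0,0,0.6],[0,0,-2,0,0,0,0.6],[0,0,-4,0,0,0,0.6],[0,0,-6,0,0,0,0.6],[0,0,-6,0,0,0,0.6]],
  ],
)

```text
time: 13.32
ee_pos: [0.4279, 0.3394, 0.0983]
tool_rot: [-3.059, -0.706, -0.007]
ft_force: [0.2, 0.6, 0.4]
opening: 0.0547
grasp_force: 0.0
```

```bash
python3 go.py 598 345.3 50 71
```

```text
t 13.3167 pos [427.9 339.4  98.3] yaw 26.0 shift [15.53  6.93  4.9 ] turn [ 0.001 -0.005 -0.785] open 54.7 F [0.2 0.6 0.4]
```

arm_command(
  moves=[
    [[1,0.5,0,0,0,-0.1,0.6],[3,1.4,0,0,0,-0.2,0.6],[6,2.7,0,0,0,-0.32,0.6],[9,4,0,0,0,-0.44,0.6],[12,5.3,0,0,0,-0.56,0.6],[14.5,6.3,0,0,0,-0.68,0.6],[15.6,6.9,1,0,0,-0.785,0.6],[15.6,6.9,3,0,0,-0.785,0.6],[15.6,6.9,4.5,0,0,-0.785,0.6],[15.6,6.9,4.5,0,0,-0.785,0.6]],
  ],
)

```text
time: 14.15
ee_pos: [0.595, 0.3436, 0.0464]
tool_rot: [-2.557, -1.823, 0.008]
ft_force: [-1.1, -0.7, -0.8]
opening: 0.0547
grasp_force: 0.0
```

```bash
python3 go.py 598 345.3 -10 71
```

```text
t 14.15 pos [595.  343.6  46.4] yaw 71.0 shift [0.28 0.25 5.64] turn [-0.004  0.004 -0.001] open 54.7 F [-1.1 -0.7 -0.8]
```

arm_command(
  moves=[
    [[0.1,0.1,1,0,0,0,0.6],[0.1,0.1,3,0,0,0,0.6],[0.1,0.1,4.5,0,0,0,0.6],[0.1,0.1,5.3,0,0,0,0.6],[0.1,0.1,5.5,0,0,0,0.6],[0.1,0.1,5.5,0,0,0,0.6],[0.1,0.1,5.5,0,0,0,0.6]],
  ],
)

```text
time: 14.73
ee_pos: [0.5986, 0.3456, -0.0043]
tool_rot: [2.558, 1.824, 0.002]
ft_force: [0.6, -0.3, 0.4]
opening: 0.0549
grasp_force: 0.0
```

arm_command(
  moves=[
    [[0,0,0,0,0,0,0.1],[0,0,0,0,0,0,0.1],[0,0,0,0,0,0,0.1],[0,0,0,0,0,0,0.1],[0,0,0,0,0,0,0.1],[0,0,0,0,0,0,0.1],[0,0,0,0,0,0,0.1]],
  ],
)

```text
time: 15.32
ee_pos: [0.5981, 0.3453, -0.0051]
tool_rot: [2.558, 1.824, 0.0]
ft_force: [-0.6, -0.4, 3.0]
opening: 0.0218
grasp_force: 30.0
```

arm_command(
  moves=[
    [[0,0,-0.5,0,0,0,0.1],[0,0,-1.5,0,0,0,0.1],[0,0,-3.5,0,0,0,0.1],[0,0,-6,0,0,0,0.1],[0,0,-8.5,0,0,0,0.1],[0,0,-10.5,0,0,0,0.1],[0,0,-12,0,0,0,0.1],[0,0,-12.5,0,0,0,0.1]],
  ],
)

```text
time: 15.98
ee_pos: [0.5992, 0.3459, 0.1234]
tool_rot: [2.557, 1.823, 0.007]
ft_force: [0.2, 0.5, -0.3]
opening: 0.022
grasp_force: 30.0
```

```bash
python3 go.py 589 2.8 60 67;python3 -c "
from h import *
measure('top',manip.grab_frame('top'),T)"
```

```text
t 15.9833 pos [599.2 345.9 123.4] yaw 71.0 shift [-32.79  10.2    6.27] turn [ 0.003 -0.003  0.069] open 22.0 F [ 0.2  0.5 -0.3]
top LSL rect [607.4 362.1] [52. 95.] 72.0 cen 607.0 360.3
top LSS rect [ 608.1 -152.6] [62. 62.] 28.1 cen 607.8 -152.3
top LRS rect [ 433.1 -168.7] [63. 63.] 26.5 cen 433.2 -168.9
top BRL rect [419.7 320.5] [49. 89.] 72.3 cen 422.6 323.1
top BSS rect [451.7 165.8] [60. 58.] 51.7 cen 452.0 165.8
top BRS rect [455.4  11.1] [59. 57.] 0.3 cen 455.6 11.0
top BSL rect [591.2   2.6] [81. 81.] 66.6 cen 591.1 2.6
```

arm_command(
  moves=[
    [[-1,0.3,0,0,0,0,0.1],[-3,0.9,0,0,0,0,0.1],[-6,1.9,0,0,0,0,0.1],[-9.5,3,0,0,0,0,0.1],[-13,4.1,0,0,0,0.03,0.1],[-16.5,5.2,0,0,0,0.07,0.1],[-20,6.2,0,0,0,0.07,0.1],[-23.5,7.3,0,0,0,0.07,0.1],[-27,8.4,0,0,0,0.07,0.1],[-30,9.4,0,0,0,0.07,0.1]],
  ],
)

```text
time: 16.87
ee_pos: [0.5873, 0.0282, 0.1184]
tool_rot: [-2.62, -1.732, 0.003]
ft_force: [1.2, 0.1, -0.9]
opening: 0.0219
grasp_force: 30.0
```

arm_command(
  moves=[
    [[-2,0.5,0,0,0,0,0.1],[-2.7,0.65,1,0,0,0,0.1],[-2.7,0.65,3,0,0,0,0.1],[-2.7,0.65,5,0,0,0,0.1],[-2.7,0.65,6,0,0,0,0.1],[-2.7,0.65,6,0,0,0,0.1],[-2.7,0.65,6,0,0,0,0.1]],
  ],
)

```text
time: 17.45
ee_pos: [0.5838, 0.004, 0.0591]
tool_rot: [-2.619, -1.733, 0.002]
ft_force: [0.8, -0.4, 0.0]
opening: 0.0215
grasp_force: 30.0
```

```bash
python3 go.py 589 2.8 40 67
```

```text
t 17.45 pos [583.8   4.   59.1] yaw 67.0 shift [0.1  0.53 1.91] turn [-0.002  0.001 -0.   ] open 21.5 F [ 0.8 -0.4  0. ]
```

arm_command(
  moves=[
    [[0.1,0.3,0,0,0,0,0.1],[0.1,0.5,0.5,0,0,0,0.1],[0.1,0.5,1,0,0,0,0.1],[0.1,0.5,1.4,0,0,0,0.1],[0.1,0.5,1.7,0,0,0,0.1],[0.1,0.5,1.8,0,0,0,0.1],[0.1,0.5,1.9,0,0,0,0.1],[0.1,0.5,1.95,0,0,0,0.1],[0.1,0.5,1.95,0,0,0,0.1]],
  ],
)

```text
time: 18.2
ee_pos: [0.5895, 0.0026, 0.0402]
tool_rot: [2.62, 1.733, 0.0]
ft_force: [0.3, 0.6, 0.2]
opening: 0.0218
grasp_force: 30.0
```

arm_command(
  moves=[
    [[0,0,0.1,0,0,0,0.1],[0,0,0.15,0,0,0,0.1],[0,0,0.15,0,0,0,0.1]],
  ],
)

```text
time: 18.45
ee_pos: [0.5897, 0.0026, 0.0398]
tool_rot: [2.62, 1.733, 0.001]
ft_force: [-5.5, 0.6, 18.1]
opening: 0.0215
grasp_force: 30.0
```

Contact as predicted. I'll release, lift, and go to the small square lid (606.5, −152.6, 28.3°).

arm_command(
  moves=[
    [[0,0,0.1,0,0,0,0.6],[0,0,0.1,0,0,0,0.6],[0,0,0.1,0,0,0,0.6],[0,0,-0.5,0,0,0,0.6],[0,0,-2,0,0,0,0.6],[0,0,-4,0,0,0,0.6],[0,0,-6,0,0,0,0.6],[0,0,-6,0,0,0,0.6]],
  ],
)

```text
time: 19.12
ee_pos: [0.5915, 0.0024, 0.1026]
tool_rot: [2.618, 1.731, 0.006]
ft_force: [1.4, -0.1, 1.4]
opening: 0.0544
grasp_force: 0.0
```

```bash
python3 go.py 606.5 -152.6 50 28.3
```

```text
t 19.1167 pos [591.5   2.4 102.6] yaw 67.0 shift [-13.69   7.42   5.27] turn [ 0.004 -0.003  0.675] open 54.4 F [ 1.4 -0.1  1.4]
```

arm_command(
  moves=[
    [[-1,0.5,0,0,0,0.1,0.6],[-3,1.6,0,0,0,0.2,0.6],[-6,3.3,0,0,0,0.32,0.6],[-9,5,0,0,0,0.44,0.6],[-11.5,6.4,0,0,0,0.56,0.6],[-13.6,7.6,0,0,0,0.675,0.6],[-13.6,7.6,2,0,0,0.675,0.6],[-13.6,7.6,4,0,0,0.675,0.6],[-13.6,7.6,5,0,0,0.675,0.6],[-13.6,7.6,5,0,0,0.675,0.6]],
  ],
)

```text
time: 19.95
ee_pos: [0.6046, -0.1518, 0.0466]
tool_rot: [-3.044, -0.767, 0.005]
ft_force: [-1.0, 0.5, -0.4]
opening: 0.0546
grasp_force: 0.0
```

```bash
python3 go.py 606.5 -152.6 -7 28.3
```

```text
t 19.95 pos [ 604.6 -151.8   46.6] yaw 28.3 shift [0.14 0.18 5.36] turn [-0.003  0.003 -0.   ] open 54.6 F [-1.   0.5 -0.4]
```

arm_command(
  moves=[
    [[0,0,1,0,0,0,0.6],[0,0,3,0,0,0,0.6],[0,0,4.5,0,0,0,0.6],[0,0,5.4,0,0,0,0.6],[0,0,5.7,0,0,0,0.6],[0,0,5.7,0,0,0,0.6],[0,0,5.7,0,0,0,0.6]],
  ],
)

```text
time: 20.53
ee_pos: [0.6067, -0.1524, -0.0076]
tool_rot: [3.046, 0.768, 0.001]
ft_force: [-0.5, 0.1, -0.3]
opening: 0.0546
grasp_force: 0.0
```

arm_command(
  moves=[
    [[0,0,0,0,0,0,0.1],[0,0,0,0,0,0,0.1],[0,0,0,0,0,0,0.1],[0,0,0,0,0,0,0.1],[0,0,0,0,0,0,0.1],[0,0,0,0,0,0,0.1],[0,0,0,0,0,0,0.1]],
  ],
)

```text
time: 21.12
ee_pos: [0.6063, -0.1524, -0.0081]
tool_rot: [3.046, 0.768, 0.0]
ft_force: [0.6, -0.2, 3.8]
opening: 0.0217
grasp_force: 30.0
```

arm_command(
  moves=[
    [[0,0,-0.5,0,0,0,0.1],[0,0,-1.5,0,0,0,0.1],[0,0,-3.5,0,0,0,0.1],[0,0,-6,0,0,0,0.1],[0,0,-8.5,0,0,0,0.1],[0,0,-10.5,0,0,0,0.1],[0,0,-12,0,0,0,0.1],[0,0,-12.5,0,0,0,0.1]],
  ],
)

```text
time: 21.78
ee_pos: [0.6075, -0.1527, 0.1201]
tool_rot: [3.044, 0.767, 0.005]
ft_force: [1.2, 0.4, -0.8]
opening: 0.0215
grasp_force: 30.0
```

```bash
python3 go.py 450.5 166 60 52; python3 -c "
from h import *
im=manip.grab_frame('top');measure('top',im,T)
p=im[270:345,200:300].copy();cv2.imwrite('pics/bss.png',cv2.resize(p,None,fx=6,fy=6,interpolation=cv2.INTER_CUBIC))"
```

```text
t 21.7833 pos [ 607.5 -152.7  120.1] yaw 28.3 shift [  1.27 -35.52   5.91] turn [ 0.004 -0.002 -0.414] open 21.5 F [ 1.2  0.4 -0.8]
top BRL rect [428.3 341.7] [ 91. 101.] 1.9 cen 427.5 343.4
top BSS rect [451.7 165.3] [61. 59.] 51.7 cen 451.3 165.1
top BRS rect [454.3  11.1] [56. 57.] 0.3 cen 455.0 10.8
top BSL rect [593.1   1.8] [88. 88.] 66.8 cen 593.2 2.1
```

View pics/bss.png

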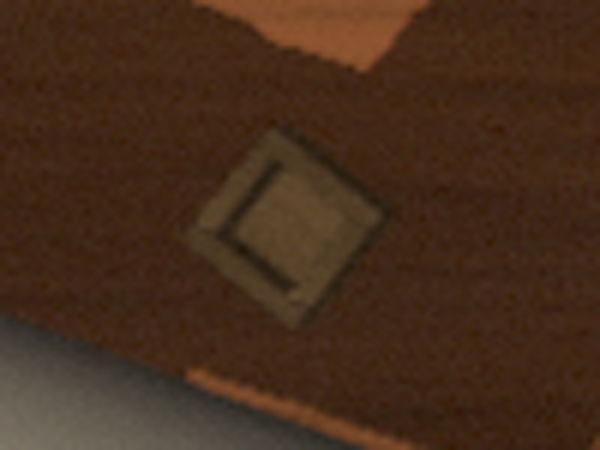

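The crop shows the small square box's rim edges at about 51°, which fits the measurement. Now I'll carry the small square lid over.

arm_command(
  moves=[
    [[0,-1,0,0,0,0,0.1],[0.1,-3,0,0,0,-0.05,0.1],[0.2,-6,0,0,0,-0.1,0.1],[0.3,-9.5,0,0,0,-0.15,0.1],[0.4,-13,0,0,0,-0.2,0.1],[0.6,-16.5,0,0,0,-0.25,0.1],[0.8,-20,0,0,0,-0.3,0.1],[1,-23.5,0,0,0,-0.35,0.1],[1.2,-27,0,0,0,-0.4,0.1],[1.3,-30,0,0,0,-0.4,0.1]],
  ],
)

```text
time: 22.67
ee_pos: [0.4726, 0.1199, 0.1156]
tool_rot: [-2.829, -1.363, 0.004]
ft_force: [1.8, 0.4, -1.2]
opening: 0.0222
grasp_force: 30.0
```

```bash
python3 go.py 450 165.8 65 51
```

```text
t 22.6667 pos [472.6 119.9 115.6] yaw 51.4 shift [ 2.18 -4.62  5.07] turn [-0.002  0.002  0.008] open 22.2 F [ 1.8  0.4 -1.2]
```

arm_command(
  moves=[
    [[1,-2,0,0,0,0,0.1],[1.8,-3.6,0,0,0,0,0.1],[2.1,-4.5,1.5,0,0,0,0.1],[2.1,-4.5,3.5,0,0,0,0.1],[2.1,-4.5,4.8,0,0,0,0.1],[2.1,-4.5,4.8,0,0,0,0.1],[2.1,-4.5,4.8,0,0,0,0.1]],
  ],
)

```text
time: 23.25
ee_pos: [0.452, 0.1625, 0.0679]
tool_rot: [-2.832, -1.358, 0.005]
ft_force: [0.2, 0.9, 0.5]
opening: 0.0218
grasp_force: 30.0
```

```bash
python3 go.py 450 165.8 52 51
```

```text
t 23.25 pos [452.  162.5  67.9] yaw 51.2 shift [ 0.14 -0.36  1.59] turn [-0.002  0.002  0.004] open 21.8 F [0.2 0.9 0.5]
```

arm_command(
  moves=[
    [[0.1,-0.2,0,0,0,0,0.1],[0.1,-0.3,0.5,0,0,0,0.1],[0.1,-0.3,1,0,0,0,0.1],[0.1,-0.3,1.3,0,0,0,0.1],[0.1,-0.3,1.5,0,0,0,0.1],[0.1,-0.3,1.6,0,0,0,0.1],[0.1,-0.3,1.6,0,0,0,0.1]],
  ],
)

```text
time: 23.83
ee_pos: [0.4517, 0.1652, 0.0525]
tool_rot: [-2.833, -1.358, 0.001]
ft_force: [0.1, 0.3, -0.0]
opening: 0.0216
grasp_force: 30.0
```

arm_command(
  moves=[
    [[0,-0.1,0.05,0,0,0,0.1],[0,-0.1,0.15,0,0,0,0.1],[0,-0.1,0.2,0,0,0,0.1],[0,-0.1,0.2,0,0,0,0.1]],
  ],
)

```text
time: 24.17
ee_pos: [0.4512, 0.166, 0.0518]
tool_rot: [2.833, 1.358, 0.002]
ft_force: [-6.3, -0.8, 26.7]
opening: 0.0217
grasp_force: 30.0
```

Contact at the expected height. I'll release, lift, and go for the small round lid (432, −169).

arm_command(
  moves=[
    [[0,0,-0.1,0,0,0,0.6],[0,0,-0.1,0,0,0,0.6],[0,0,-0.1,0,0,0,0.6],[0,0,-0.5,0,0,0,0.6],[0,0,-2,0,0,0,0.6],[0,0,-4,0,0,0,0.6],[0,0,-6,0,0,0,0.6],[0,0,-6,0,0,0,0.6]],
  ],
)

```text
time: 24.83
ee_pos: [0.4527, 0.1663, 0.1138]
tool_rot: [2.832, 1.357, 0.007]
ft_force: [2.1, 0.8, 1.0]
opening: 0.0549
grasp_force: 0.0
```

```bash
python3 go.py 432 -169 60 90;python3 -c "
from h import *
im=manip.grab_frame('top');measure('top',im,T)"
```

```text
t 24.8333 pos [452.7 166.3 113.8] yaw 51.2 shift [-27.45  19.37   5.34] turn [ 0.004 -0.002 -0.677] open 54.9 F [2.1 0.8 1. ]
top LRS rect [ 434.5 -169.1] [62. 64.] 0.4 cen 433.6 -169.0
top BRS rect [455.4  11.1] [59. 57.] 0.3 cen 455.6 11.0
top BSL rect [593.5   2.4] [88. 88.] 67.1 cen 593.4 2.3
```

arm_command(
  moves=[
    [[-1,0.7,0,0,0,0,0.6],[-3.5,2.5,0,0,0,0,0.6],[-6.5,4.6,0,0,0,0,0.6],[-9.5,6.8,0,0,0,0,0.6],[-12.5,8.9,0,0,0,0,0.6],[-15.5,11,0,0,0,0,0.6],[-18.5,13.1,0,0,0,0,0.6],[-21.5,15.2,0,0,0,0,0.6],[-24.5,17.3,0,0,0,0,0.6],[-27,19.2,0,0,0,0,0.6]],
  ],
)

```text
time: 25.72
ee_pos: [0.43, -0.1673, 0.1099]
tool_rot: [-2.833, -1.356, 0.002]
ft_force: [1.1, 0.9, 0.8]
opening: 0.0549
grasp_force: 0.0
```

arm_command(
  moves=[
    [[-0.4,0.3,1,0,0,0,0.6],[-0.4,0.3,3,0,0,0,0.6],[-0.4,0.3,5,0,0,0,0.6],[-0.4,0.3,6,0,0,0,0.6],[-0.4,0.3,6,0,0,0,0.6],[-0.4,0.3,6,0,0,0,0.6]],
  ],
)

```text
time: 26.22
ee_pos: [0.4304, -0.1698, 0.0501]
tool_rot: [-2.832, -1.357, 0.002]
ft_force: [-0.1, 0.0, 0.3]
opening: 0.0546
grasp_force: 0.0
```

```bash
python3 go.py 432 -169 -8 51
```

```text
t 26.2167 pos [ 430.4 -169.8   50.1] yaw 51.2 shift [0.17 0.09 5.81] turn [-0.002  0.     0.003] open 54.6 F [-0.1  0.   0.3]
```

arm_command(
  moves=[
    [[0.1,0.1,1,0,0,0,0.6],[0.1,0.1,3,0,0,0,0.6],[0.1,0.1,4.5,0,0,0,0.6],[0.1,0.1,5.4,0,0,0,0.6],[0.1,0.1,5.8,0,0,0,0.6],[0.1,0.1,5.8,0,0,0,0.6],[0.1,0.1,5.8,0,0,0,0.6]],
  ],
)

```text
time: 26.8
ee_pos: [0.433, -0.1698, -0.0067]
tool_rot: [2.833, 1.358, 0.0]
ft_force: [-0.0, -0.4, 0.1]
opening: 0.0548
grasp_force: 0.0
```

arm_command(
  moves=[
    [[0,0,0,0,0,0,0.1],[0,0,0,0,0,0,0.1],[0,0,0,0,0,0,0.1],[0,0,0,0,0,0,0.1],[0,0,0,0,0,0,0.1],[0,0,0,0,0,0,0.1],[0,0,0,0,0,0,0.1]],
  ],
)

```text
time: 27.38
ee_pos: [0.4329, -0.1698, -0.0071]
tool_rot: [2.833, 1.358, 0.0]
ft_force: [0.1, -0.2, 5.7]
opening: 0.023
grasp_force: 30.0
```

arm_command(
  moves=[
    [[0,0,-0.5,0,0,0,0.1],[0,0,-1.5,0,0,0,0.1],[0,0,-3.5,0,0,0,0.1],[0,0,-6,0,0,0,0.1],[0,0,-8.5,0,0,0,0.1],[0,0,-10.5,0,0,0,0.1],[0,0,-12,0,0,0,0.1],[0,0,-12.5,0,0,0,0.1]],
  ],
)

```text
time: 28.05
ee_pos: [0.4336, -0.1701, 0.12]
tool_rot: [2.831, 1.357, 0.003]
ft_force: [1.2, -0.0, -0.6]
opening: 0.023
grasp_force: 30.0
```

```bash
python3 go.py 454.5 10.8 65 51
```

```text
t 28.05 pos [ 433.6 -170.1  120. ] yaw 51.2 shift [15.41 -9.72  5.48] turn [ 0.003 -0.001  0.004] open 23.0 F [ 1.2 -0.  -0.6]
```

arm_command(
  moves=[
    [[1,-0.6,0,0,0,0,0.1],[3,-1.9,0,0,0,0,0.1],[6,-3.8,0,0,0,0,0.1],[9,-5.7,0,0,0,0,0.1],[12,-7.6,0,0,0,0,0.1],[14.5,-9.2,0,0,0,0,0.1],[15.4,-9.7,1,0,0,0,0.1],[15.4,-9.7,3,0,0,0,0.1],[15.4,-9.7,5,0,0,0,0.1],[15.4,-9.7,5,0,0,0,0.1]],
  ],
)

```text
time: 28.88
ee_pos: [0.4509, 0.0123, 0.0644]
tool_rot: [-2.83, -1.358, 0.008]
ft_force: [-2.0, -0.1, -0.8]
opening: 0.0229
grasp_force: 30.0
```

arm_command(
  moves=[
    [[0,0,0,0,0,0,0.1],[0,0,0,0,0,0,0.1]],
  ],
)

```text
time: 29.05
ee_pos: [0.4535, 0.0113, 0.0679]
tool_rot: [-2.833, -1.357, 0.001]
ft_force: [0.3, 0.4, -1.2]
opening: 0.023
grasp_force: 30.0
```

```bash
python3 go.py 454.5 10.8 53 51
```

```text
t 29.05 pos [453.5  11.3  67.9] yaw 51.2 shift [0.03 0.11 1.49] turn [-0.001  0.     0.004] open 23.0 F [ 0.3  0.4 -1.2]
```

arm_command(
  moves=[
    [[0,0.1,0.4,0,0,0,0.1],[0,0.1,0.8,0,0,0,0.1],[0,0.1,1.2,0,0,0,0.1],[0,0.1,1.4,0,0,0,0.1],[0,0.1,1.5,0,0,0,0.1],[0,0.1,1.6,0,0,0,0.1],[0,0.1,1.6,0,0,0,0.1]],
  ],
)

```text
time: 29.63
ee_pos: [0.4546, 0.0104, 0.0525]
tool_rot: [2.833, 1.357, 0.001]
ft_force: [-4.7, 0.8, 23.9]
opening: 0.0231
grasp_force: 30.0
```

Contact. I'll release, lift, and move clear towards −y so both cameras can see.

arm_command(
  moves=[
    [[0,0,-0.1,0,0,0,0.6],[0,0,-0.1,0,0,0,0.6],[0,0,-0.1,0,0,0,0.6],[0,0,-0.5,0,0,0,0.6],[0,0,-2,0,0,0,0.6],[0,0,-4,0,0,0,0.6],[0,0,-7,0,0,0,0.6],[0,0,-10,0,0,0,0.6],[0,0,-13,0,0,0,0.6]],
  ],
)

```text
time: 30.38
ee_pos: [0.4539, 0.0105, 0.1832]
tool_rot: [-2.833, -1.358, 0.001]
ft_force: [0.8, -0.3, -0.6]
opening: 0.0547
grasp_force: 0.0
```

arm_command(
  moves=[
    [[-3,2,0,0,0,0,0.6],[-6,4,0,0,0,0,0.6],[-9,6,0,0,0,0,0.6],[-12,8,0,0,0,0,0.6],[-15,10,0,0,0,0,0.6],[-18,12,0,0,0,0,0.6],[-21,14,0,0,0,0,0.6],[-24,16,0,0,0,0,0.6],[-27,18,0,0,0,0,0.6],[-30,20,0,0,0,0,0.6]],
  ],
)

```text
time: 31.22
ee_pos: [0.4217, -0.3504, 0.1819]
tool_rot: [-2.833, -1.357, 0.0]
ft_force: [0.7, -0.5, 0.3]
opening: 0.0547
grasp_force: 0.0
```

arm_command(
  moves=[
    [[-3,0,0,0,0,0,0.6],[-6,1,0,0,0,0,0.6],[-9,1,0,0,0,0,0.6],[-12,2,0,0,0,0,0.6],[-12,2,0,0,0,0,0.6],[-12,2,0,0,0,0,0.6],[-12,2,0,0,0,0,0.6]],
  ],
)

```text
time: 31.8
ee_pos: [0.3627, -0.4542, 0.1816]
tool_rot: [-2.833, -1.357, -0.0]
ft_force: [0.3, 0.2, 0.9]
opening: 0.0548
grasp_force: 0.0
```

```bash
python3 - <<'E'
from h import *
t=manip.grab_frame("top");s=manip.grab_frame("scene")
# lid-on-box: plate top at h+10; silhouette mid-height ~ plate mid
hb={"BRL":.045,"BSL":.045,"BRS":.060,"BSS":.060}
measure("top",t,{k:(T[k][0],T[k][1],2*(hb[k]+.005)) for k in hb})
a=cv2.resize(t[200:350,140:500],None,fx=2,fy=2);b=cv2.resize(s[90:360,160:480],None,fx=1.1,fy=1.1)
c=np.zeros((600,720,3),np.uint8);c[:300]=a;c[300:300+min(300,b.shape[0]),:b.shape[1]]=b[:300];cv2.imwrite("pics/l.png",c)
print(manip.observe()["time"])
E
```

```text
top BRL rect [427.3 335.5] [89. 97.] 1.5 cen 428.2 336.2
top BSL rect [591.    1.9] [86. 86.] 66.9 cen 590.9 2.0
top BRS rect [455.9  10.6] [61. 64.] 0.3 cen 455.7 10.8
top BSS rect [452.4 165.2] [64. 64.] 51.3 cen 452.3 165.6
31.9
```

View pics/l.png

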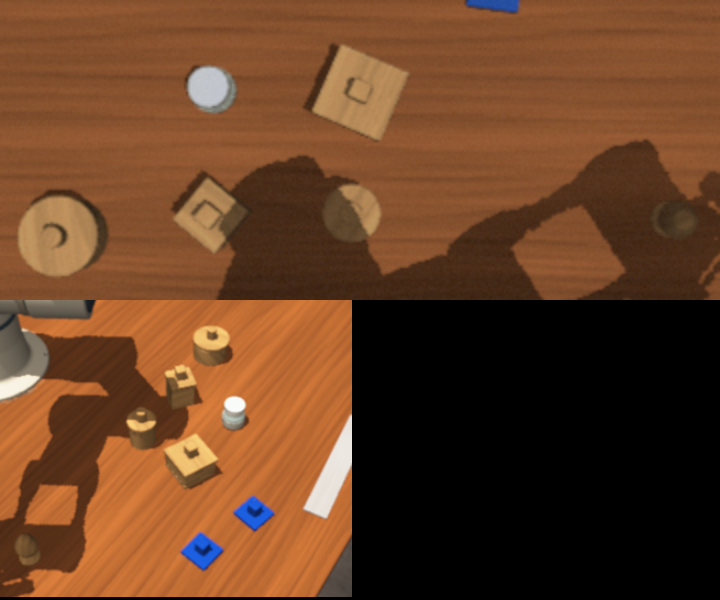

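All four lids sit on their boxes, level and centred within about 2 mm. The jar at (210,88) in this crop has not moved, and the egg at (675,218) is still standing in its place. Handing in.

```bash
python3 -c "
from workcell import manip
print(manip.finish_job())"
```

```text
the job is handed in; nothing more can be done
None
```

All four lids are on their matching boxes, about 2 mm off centre at most in the final top view, and the job was handed in at about 32 s; the call returned no verdict.

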